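Find the clear screw boss with a spring depth gauge

ROBOT

A 6-joint arm with a two-finger parallel gripper is mounted at the origin on the work surface. World frame = base frame: x ahead of the robot, y to its left, z up, the work surface at z = 0. Lengths are in mm, angles in degrees, forces in N, time in s.
With the tool pointing down it reaches from about 375 to 900 mm from the base axis. Payload 3.1 kg.
Tool frame: the origin (TCP) lies between the finger pads; the fingertips stand 11 mm ahead of it and the grasp point (between the pads) lies 8 mm behind it; z points along the fingers, y is the line along which they close (so a half turn about z gives the same grasp; the last joint's range is limited). The gripper opens to 85 mm and grips with 20 to 120 N. Pads are 22 mm wide; open, the fingers measure 114 mm over their backs; the gripper's body (76 mm by 85 mm) begins 54 mm behind the grasp point. The pads swing forward as they close: fully open they stand 13 mm farther back than shut.
Start: joints at [66.263, 30.224, 82.088, -0, 67.689, -10.227], TCP at [145.973, 607.691, 242.31] pointing down, gripper open.
Joint ranges: [-176.69, 176.69], [-43.24, 126.21], [12.49, 139.97], [-82, 262], [0, 151.66], [-163.58, 163.58]. Speed limits (degrees/s): [159.86, 159.86, 180, 180, 180, 180].

INTERFACE

Orientations are given as a 3x3 rotation matrix whose columns are the frame's x, y, z axes.
In Python, from plant import * gives the robot as it stands.
- The arm moves only by the tool send_rows, never from a script. Its argument "series" is a list of rows, each a list of 7 numbers: the shift along the tool's x, y, z in mm, then the turn, a rotation vector about the tool's x, y, z in rad, then the opening in per cent of the stroke, from 0 (shut) to 100 (fully open). A call has 1 to 12 rows; each row shifts and turns the commanded pose from where the row before left it, along the tool's axes as they then stand; what a row does not reach is not made up. A row lasts 1/10 s, in which the tool goes at most 50 mm and 8.59 degrees, less where a joint would pass 70% of its speed; a pose out of reach is approached as far as the arm can. A call with a gripper value outside its range is refused whole. The fingers move at their own pace and stop on an object; the grip force is fixed at half the most. Time passes only in rows, so rows that do not move let the fingers close. It gives the time, the measured TCP pose, the force, the opening and the grip force at its end, in the units of the state.
- sense(): the state, without advancing time (a new reading comes with each control period).
- read_camera(name): name is "scene" or "top"; returns a dict with "pixels" (420x560x3 uint8, red, green, blue), "fx", "fy", "cx", "cy" (pixels), "R" (3x3) and "t" (3): a world point X has camera coordinates R X + t. Camera axes: x right, y down, z forward; pixel columns grow to the right and rows downward; lengths in mm; the calibration is good to about 2 mm. A picture is of the moment at which its call begins. There is no depth.
- close_job(): hands the job in; it is judged then, once.
The state is a dict: "time_s": time; "qpos": joint angles; "qd": joint speeds; "joint_torque": joint torques, N m; "tool_pos": TCP position; "eef_rot": TCP orientation; "wrist_force": force on the tool from outside, world axes, zero at the start; "moment": the same for the moment, N m; "grip_width": finger opening in mm; "grasp_force": force on a finger pad.
Only numpy, scipy, OpenCV 4.12 (cv2) and the standard library are available. Lean on these libraries where they do the work, as an engineer would, in place of code of your own. Each camera call takes 0.05 s, during which the arm holds its last target. There are 200 camera calls.

TASK

Two of the three screw bosses in this opened scooter shell still have a snapped-off screw in the bottom; find the clear one. Take the spring depth gauge from its block and press its rod down into the bosses until it bottoms, gently so that the spring is never squeezed by more than 12 mm; in the clear boss the dark ring mark on the rod comes down level with the rim. Leave the gauge standing there upright, bottomed, with its spring relaxed, let go of it, and leave the other things on the bench as they are.

Things in the scene. Friction and masses are not known exactly. Their poses are not given: they have to be found in the camera images.
- gauge: Steel spring depth gauge, 120 mm long: an upper sleeve (the grip), 26 mm diameter and 60 mm long, and a thinner rod, 12 mm diameter, that stands 60 mm out of its lower end. About 130 g. Origin on the axis, 60 mm below the sleeve's lower end (where the rod's tip is when the spring is relaxed); z runs up the axis, so the sleeve spans z = 60 to 120 mm. It starts upright in the hole of the steel block, to be lifted straight up.
- gauge_rod (a joint): How far the rod is pressed up into the sleeve against its spring, m: 0 relaxed, grows with compression, 1.5 N per mm (8 mm is 12 N). More than 12 mm (18 N) is forbidden.
- rod_tip (a point): Centre of the flat lower end of the rod (edge slightly bevelled).
- rod_mark (a point): Lower edge of the dark ring mark round the rod, on its axis, 44 mm above the tip.
- holder: Fixed steel block 70 x 70 mm, 35 mm high, with one hole in its top, 14 mm wide and 25 mm deep, in which the gauge stands. Origin at the centre of its underside, on the table; z up.
- casing: Opened half of a balance scooter, fixed on the bench: black plastic tray 200 (x) x 240 (y) mm, walls 50 mm high, with a battery pack, a circuit board and three round aluminium screw bosses. Origin at the centre of its underside, on the table; z up. A grey axle block 100 mm high and a tyre 165 mm high stand on its +y end, y = 112 to 203 mm; all else inside is lower than the bosses.
- boss_a (a point): Centre of the mouth of one boss, at the rim: round post 30 mm in diameter, rim 60 mm above the table, vertical blind bore 14 mm in diameter. In each boss a stiff nylon ring lies across the bore 24 mm below the rim; the rod must push it down (about 8 N to keep it moving) until the rod stops hard. In the clear boss that is 44 mm below the rim, in the other two 29 to 32 mm. The bosses look alike; which is clear changes. At casing x = -76, y = -90 mm.
- boss_b (a point): As boss_a, for the boss at casing x = -76, y = 30 mm.
- boss_c (a point): As boss_a, for the boss at casing x = 76, y = -35 mm.
- bearing: Loose steel ball bearing, 26 mm across, 8 mm high, lying on the battery pack in the casing. Leave alone. Origin at the centre of its underside.
- screwdriver: Yellow-handled screwdriver lying on the bench. Leave alone.
- wrench: Steel wrench lying on the bench. Leave alone.
- screw_jar: Glass jar with a lid, 60 mm wide, 70 mm high. Leave alone. Origin at the centre of its underside.
- tape: Roll of black tape lying flat, 100 mm wide, 25 mm high. Leave alone. Origin at the centre of its underside.
- spare_pack: Blue spare battery pack 70 x 130 x 50 mm. Leave alone. Origin at the centre of its underside.
- parts_tray: Grey divided tray 120 x 170 x 35 mm. Leave alone. Origin at the centre of its underside.

How it is judged (in metres and radians):
At the end, for the whole second after the job is handed in: The gauge stands at rest and upright (within 7 degrees) in a boss (tip within 3 mm of the boss axis), the lower edge of its mark no more than 2.5 mm above the rim, its spring relaxed (under 3 mm), released (z of rod_mark in the frame of casing below 0.0625 m and (horizontal distance between rod_tip and boss_a below 0.003 m or horizontal distance between rod_tip and boss_b below 0.003 m or horizontal distance between rod_tip and boss_c below 0.003 m) and angle between gauge's own z axis and vertical below 0.12 rad and value of joint gauge_rod below 0.003 m and linear speed of gauge below 0.01 m/s); the robot touches nothing.
It fails at once if the gauge's spring is squeezed by more than 12 mm (value of joint gauge_rod above 0.012 m).
It fails at once if the hand or arm pushes the casing with more than 25 N (contact force between the arm and casing above 25 N).
It fails at once if another thing on the bench is moved by more than 20 mm (distance of any of bearing, screwdriver, wrench, screw_jar, tape, spare_pack, parts_tray from where it was at the start of the episode above 0.02 m).
It also fails if it takes over 67 s, if anything falls off the work surface, if the arm or the gripper's body presses on something with over 40 N, if the wrist force passes 120 N, or if a joint passes its speed limit or range.

## Working session

There is one attempt and no reset: what is moved stays moved. The work goes in short steps, Python scripts to look and compute and a tool call to move; the robot and the scene stay as the last step left them, time stands still between calls to the robot, and variables do not carry over. Pictures are saved under pics/ and viewed, at most 10 in all, crops included, and the job is handed in when it is done.

Besides the shell and the picture viewer there is one more tool, called by a JSON object that holds its "fn" and its "kwargs", one argument or row to a line. send_rows: Moves the arm, as the interface text tells. Its arguments: {"type":"object","properties":{"series":{"type":"array"}},"required":["series"]}

```bash
mkdir -p pics; cat > h.py <<'E'
from plant import *
import numpy as np, cv2
def snap(n,f):
    c=read_camera(n); cv2.imwrite('pics/'+f,cv2.cvtColor(c['pixels'],cv2.COLOR_RGB2BGR)); return c
def ray(c,u,v,z):
    R=np.array(c['R']);t=np.array(c['t']);o=-R.T@t
    d=R.T@np.array([(u-c['cx'])/c['fx'],(v-c['cy'])/c['fy'],1]); return o+d*(z-o[2])/d[2]
def proj(c,X):
    p=np.array(c['R'])@np.array(X)+np.array(c['t']); return [c['fx']*p[0]/p[2]+c['cx'],c['fy']*p[1]/p[2]+c['cy']]
E
python3 - <<'E'
from h import *
import pickle
D={}
for n in('scene','top'):
    c=snap(n,n+'0.png');D[n]={k:c[k] for k in c if k!='pixels'};R=np.array(c['R']);print(n,c['fx'],c['cx'],c['cy'],-R.T@np.array(c['t']),R.round(2).tolist())
pickle.dump(D,open('cal.pkl','wb'))
s=sense();print(s['time_s'],np.round(s['tool_pos'],1),np.round(s['eef_rot'],3),s['wrist_force'])
E
```

```text
scene 491.75851895505014 273.4015072511253 202.8307996482718 [1140.3056256   373.28720302  673.68989358] [[-0.65, 0.76, 0.01], [0.47, 0.41, -0.78], [-0.59, -0.51, -0.62]]
top 391.6520727521538 286.00041159754375 205.20775189404947 [ 437.9129261  -145.69897388  959.37849691] [[0.01, -1.0, 0.01], [-0.99, -0.01, -0.14], [0.14, -0.01, -0.99]]
0.1 [145.7 607.1 241.4] [[-0.972  0.234 -0.001]
 [ 0.234  0.972 -0.002]
 [ 0.    -0.002 -1.   ]] [ 0.37885735  0.47626263 -0.46525949]
```

View pics/top0.png

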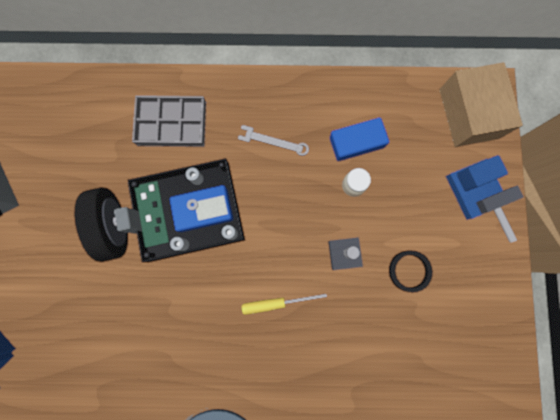

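View pics/scene0.png

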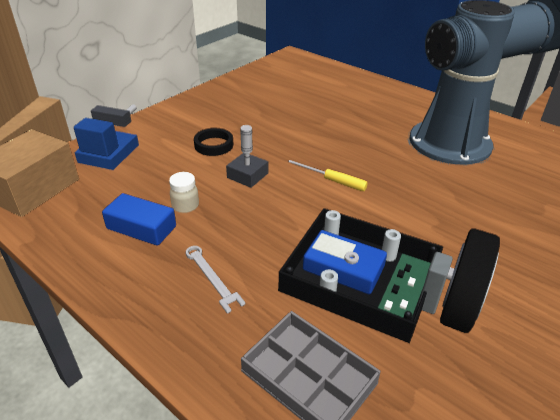

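The top view shows the gauge at (352,253) and the bosses at about a (229,232), b (177,243) and c (193,175). The tyre is on the left (+y). I'll enlarge those areas for exact pixels.

```bash
python3 - <<'E'
import cv2,numpy as np
t=cv2.imread('pics/top0.png');s=cv2.imread('pics/scene0.png')
a=cv2.resize(t[160:260,160:250],None,fx=6,fy=6,interpolation=cv2.INTER_CUBIC)[:600]
b=cv2.resize(t[230:280,325:368],None,fx=6,fy=6,interpolation=cv2.INTER_CUBIC)
im=np.zeros((600,800,3),np.uint8);im[:600,:540]=a;im[:300,541:541+258]=b
d=cv2.resize(s[120:187,225:275],None,fx=4,fy=4,interpolation=cv2.INTER_CUBIC);im[310:310+268,541:541+200]=d
cv2.imwrite('pics/crop1.png',im)
E
```

```text
(no output)
```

View pics/crop1.png

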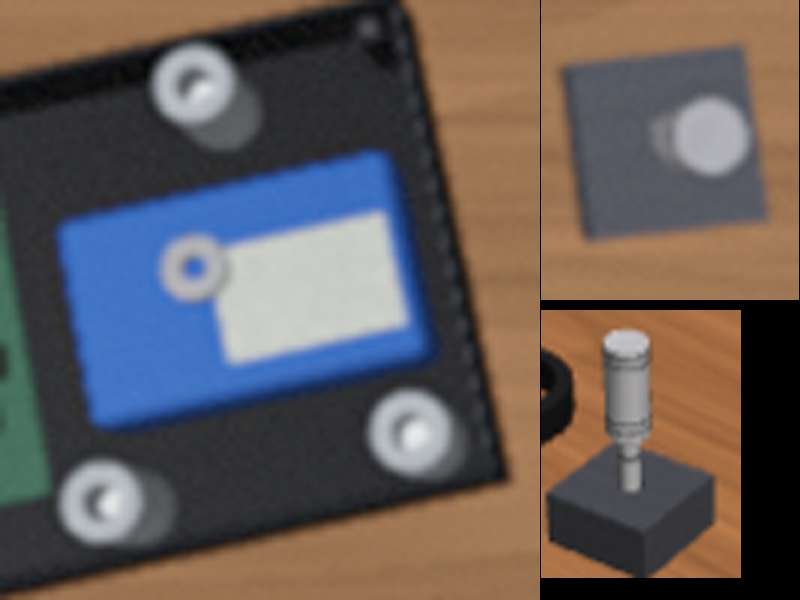

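The crop shows boss rim centres at c (195,85), a (410,432) and b (101,503). The gauge top is at (711,136), and in the scene inset at (627,342).

```bash
python3 - <<'E'
from h import *
import pickle
D=pickle.load(open('cal.pkl','rb'));T=D['top'];S=D['scene']
f=lambda x,k,o:(x+.5)/k-.5+o
P={}
for n,(x,y) in dict(a=(410,432),b=(101,503),c=(195,85)).items(): P[n]=ray(T,f(x,6,160),f(y,6,160),60)[:2]; print(n,P[n].round(1))
L=np.array([[-76,-90],[-76,30],[76,-35.]]);W=np.array([P[k] for k in 'abc'])
Lc=L-L.mean(0);Wc=W-W.mean(0);U,s,V=np.linalg.svd(Lc.T@Wc);R=(U@V).T
print('yaw',np.degrees(np.arctan2(R[1,0],R[0,0])),'scale',s.sum()/(Lc**2).sum());o=W.mean(0)-R@L.mean(0)
print('fit',o.round(1),(L@R.T+o).round(1))
print('gauge top',ray(T,f(170,6,325),f(136,6,230),130)[:2].round(1),'scene',ray(S,f(86,4,225),f(32,4,120),130)[:2].round(1))
for n,q in zip('abc',L@R.T+o): print(n,np.round(proj(S,[*q,60]),1))
# holder top corners
C=[(563,67),(742,45),(765,215),(587,240)]
print('holder',np.mean([ray(T,f(x-541,6,325),f(y,6,230),35)[:2] for x,y in C],0).round(1),[ray(T,f(x-541,6,325),f(y,6,230),35)[:2].round(0) for x,y in C])
E
```

```text
a [504.8 -19.4]
b [476.8  97.2]
c [639.6  68.3]
yaw 13.214677863778007 scale 0.9980985270436513
fit [557.8  85.3] [[504.4 -19.7]
 [476.9  97.2]
 [639.8  68.6]]
gauge top [ 458.3 -293.4] scene [ 459.9 -290.6]
a [332.4 214. ]
b [392.2 233.4]
c [328.3 274.3]
holder [ 458.4 -292. ] [array([ 487., -253.]), array([ 496., -323.]), array([ 430., -331.]), array([ 420., -261.])]
```

```bash
python3 - <<'E'
import cv2,numpy as np
s=cv2.imread('pics/scene0.png')
cv2.imwrite('pics/crop2.png',cv2.resize(s[200:300,310:415],None,fx=6,fy=6,interpolation=cv2.INTER_CUBIC))
E
```

```text
(no output)
```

View pics/crop2.png

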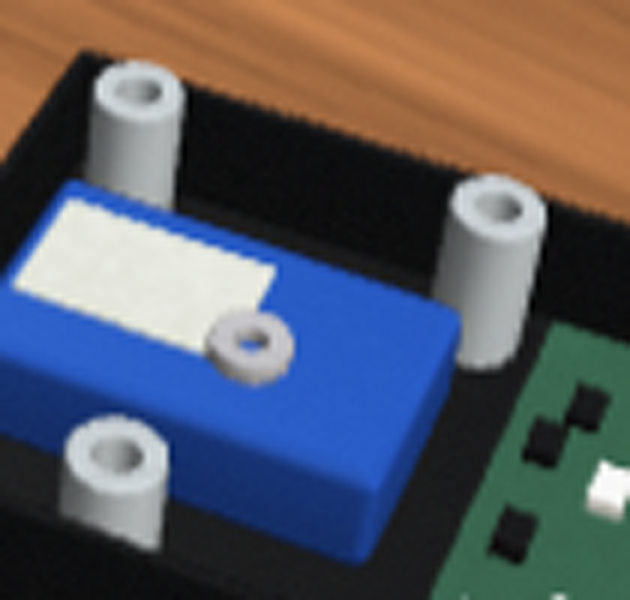

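Boss b in the scene crop is at (497,208), a at (138,91) and c at (117,454). All agree with the top-view fit to about 1 px, so I'll start moving, aligning the tool to the world axes on the way.

{"fn": "send_rows", "kwargs": {
  "series": [
    [0,0,0,0,0,-0.118,100],
    [0,0,0,0,0,-0.118,100],
    [-33,-31,0,0,0,0,100],
    [-33,-31,0,0,0,0,100],
    [-33,-31,0,0,0,0,100],
    [-33,-31,0,0,0,0,100],
    [-33,-31,0,0,0,0,100],
    [-33,-31,0,0,0,0,100],
    [-33,-31,0,0,0,0,100],
    [-33,-31,0,0,0,0,100],
    [-33,-31,0,0,0,0,100],
    [-33,-31,0,0,0,0,100]
  ]
}}

```text
time_s: 1.3
tool_pos: [476.9, 296.2, 242.0]
eef_rot: [[-1.0, -0.0, -0.001], [-0.0, 1.0, -0.0], [0.001, -0.0, -1.0]]
wrist_force: [-0.2, 0.2, 0.1]
grip_width: 85.4
grasp_force: 0.0
```

{"fn": "send_rows", "kwargs": {
  "series": [
    [0,-49,0,0,0,0,100],
    [0,-49,0,0,0,0,100],
    [0,-49,0,0,0,0,100],
    [0,-49,0,0,0,0,100],
    [0,-49,0,0,0,0,100],
    [0,-49,0,0,0,0,100],
    [0,-49,0,0,0,0,100],
    [0,-49,0,0,0,0,100],
    [0,-49,0,0,0,0,100],
    [0,-49,0,0,0,0,100],
    [0,-49,0,0,0,0,100],
    [0,0,0,0,0,0,100]
  ]
}}

```text
time_s: 2.5
tool_pos: [476.8, -248.0, 242.3]
eef_rot: [[-1.0, 0.006, 0.002], [0.006, 1.0, -0.004], [-0.002, -0.004, -1.0]]
wrist_force: [-0.2, 1.2, 0.1]
grip_width: 85.9
grasp_force: 0.0
```

```bash
cat > s.py <<'E'
from plant import *
import numpy as np
s=sense();print(s['time_s'],np.round(s['tool_pos'],2),np.round(s['eef_rot'],3).tolist(),np.round(s['wrist_force'],1),np.round(s['moment'],2),s['grip_width'],s['grasp_force'])
E
python3 s.py
```

```text
2.5 [ 476.84 -247.99  242.3 ] [[-1.0, 0.006, 0.002], [0.006, 1.0, -0.004], [-0.002, -0.004, -1.0]] [-0.2  1.2  0.1] [ 0.03 -0.05 -0.04] 85.85605616094962 0.0
```

{"fn": "send_rows", "kwargs": {
  "series": [
    [9,-22,0,0,0,0,100],
    [9,-22,0,0,0,0,100],
    [0,0,25,0,0,0,100],
    [0,0,25,0,0,0,100],
    [0,0,25,0,0,0,100],
    [0,0,25,0,0,0,100],
    [0,0,25,0,0,0,100],
    [0,0,20,0,0,0,100],
    [0,0,0,0,0,0,100],
    [0,0,0,0,0,0,45]
  ]
}}

```text
time_s: 3.5
tool_pos: [458.1, -284.7, 97.2]
eef_rot: [[-1.0, -0.001, -0.001], [-0.001, 1.0, 0.001], [0.001, 0.001, -1.0]]
wrist_force: [0.4, -0.0, 0.4]
grip_width: 73.2
grasp_force: 0.0
```

```bash
python3 - <<'E'
from h import *
c=snap('scene','sg.png')
d=snap('top','tg.png')
a=c['pixels'][70:195,200:300];b=d['pixels'][190:290,300:400]
im=np.zeros((500,800,3),np.uint8);im[:500,:400]=cv2.resize(a,None,fx=4,fy=4,interpolation=2);im[:400,400:]=cv2.resize(b,None,fx=4,fy=4,interpolation=2)
cv2.imwrite('pics/g1.png',im[:,:,::-1])
E
python3 s.py
```

```text
3.6 [ 458.8  -285.49   98.32] [[-1.0, -0.001, 0.001], [-0.001, 1.0, -0.001], [-0.001, -0.001, -1.0]] [ 0.1  0.7 -0.3] [-0.03  0.01 -0.05] 58.85900735556477 0.0
```

View pics/g1.png

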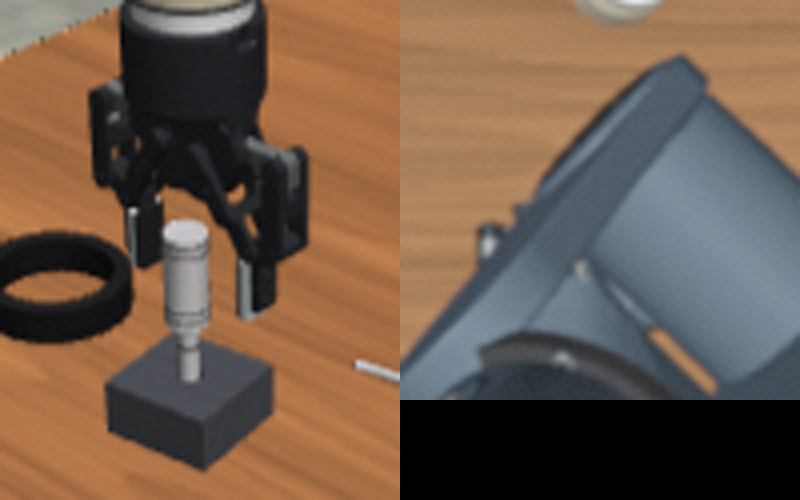

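The gauge stands between the open pads: pad tips are near (140,235) and (245,290), the gauge top near (187,230). I'll shift −6 mm in y and close.

{"fn": "send_rows", "kwargs": {
  "series": [
    [0,-6,0,0,0,0,50],
    [0,0,0,0,0,0,40],
    [0,0,0,0,0,0,34],
    [0,0,0,0,0,0,30],
    [0,0,0,0,0,0,20],
    [0,0,0,0,0,0,20],
    [0,0,0,0,0,0,20],
    [0,0,0,0,0,0,20]
  ]
}}

```text
time_s: 4.4
tool_pos: [458.4, -291.6, 97.4]
eef_rot: [[-1.0, -0.0, 0.001], [-0.0, 1.0, -0.001], [-0.001, -0.001, -1.0]]
wrist_force: [0.5, -1.6, 1.1]
grip_width: 24.6
grasp_force: 58.5
```

```bash
python3 s.py
```

```text
4.4 [ 458.4  -291.59   97.44] [[-1.0, -0.0, 0.001], [-0.0, 1.0, -0.001], [-0.001, -0.001, -1.0]] [ 0.5 -1.6  1.1] [-0.33  0.01 -0.07] 24.620617134941554 58.545899391174316
```

{"fn": "send_rows", "kwargs": {
  "series": [
    [0,0,-10,0,0,0,20],
    [0,0,-20,0,0,0,20],
    [0,0,-25,0,0,0,20],
    [0,0,-25,0,0,0,20],
    [-4.6,27.3,0,0,0,0,20],
    [-4.6,27.3,0,0,0,0,20],
    [-4.6,27.3,0,0,0,0,20],
    [-4.6,27.3,0,0,0,0,20],
    [-4.6,27.3,0,0,0,0,20],
    [-4.6,27.3,0,0,0,0,20],
    [-4.6,27.3,0,0,0,0,20],
    [-4.6,27.3,0,0,0,0,20]
  ]
}}

```text
time_s: 5.6
tool_pos: [493.9, -71.0, 177.5]
eef_rot: [[-1.0, 0.0, -0.002], [0.0, 1.0, 0.001], [0.002, 0.001, -1.0]]
wrist_force: [-0.1, 0.7, -0.1]
grip_width: 24.5
grasp_force: 59.5
```

{"fn": "send_rows", "kwargs": {
  "series": [
    [-4.6,27.3,0,0,0,0,20],
    [-4.6,27.3,0,0,0,0,20],
    [0,0,0,0,0,0,20],
    [0,0,0,0,0,0,20]
  ]
}}

```text
time_s: 6.0
tool_pos: [503.4, -17.4, 177.4]
eef_rot: [[-1.0, -0.002, -0.001], [-0.002, 1.0, 0.0], [0.001, 0.0, -1.0]]
wrist_force: [0.4, -0.8, -0.6]
grip_width: 24.6
grasp_force: 59.5
```

```bash
python3 s.py; python3 - <<'E'
from h import *
c=snap('scene','s2.png');d=snap('top','t2.png')
a=c['pixels'][150:235,290:380];b=d['pixels'][200:260,200:260]
im=np.zeros((510,800,3),np.uint8);im[:510,:540]=cv2.resize(a,None,fx=6,fy=6,interpolation=2);im[:240,550:790]=cv2.resize(b,None,fx=4,fy=4,interpolation=2)
cv2.imwrite('pics/g2.png',im[:,:,::-1])
E
```

```text
6.0 [503.36 -17.4  177.41] [[-1.0, -0.002, -0.001], [-0.002, 1.0, 0.0], [0.001, 0.0, -1.0]] [ 0.4 -0.8 -0.6] [ 0.    0.04 -0.05] 24.601209273850035 59.53767120838165
```

View pics/g2.png

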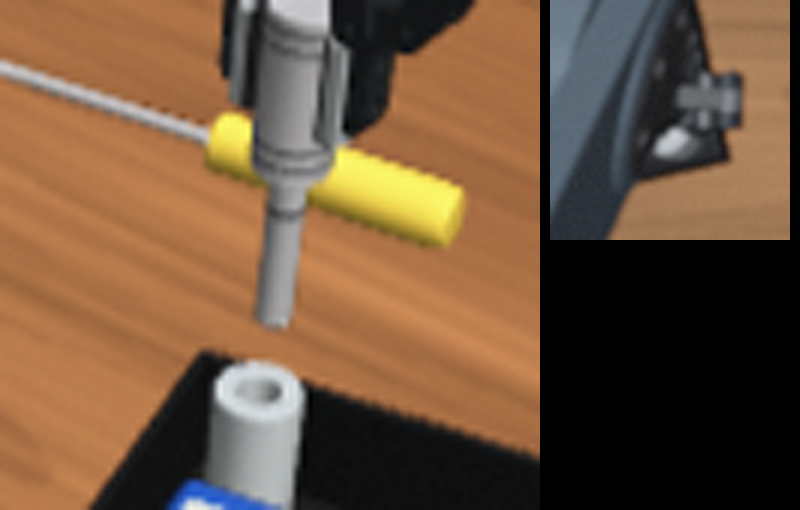

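The tip centre is at about (274,321) in the crop, the rod's top at (287,180), and boss a's mouth at (259,391).

```bash
cat > m.py <<'E'
from h import *
import pickle
S=pickle.load(open('cal.pkl','rb'))['scene']
def f(x,y,k,ox,oy): return (x+.5)/k-.5+ox,(y+.5)/k-.5+oy
def sc(x,y,z,k=6,ox=290,oy=150): return ray(S,*f(x,y,k,ox,oy),z)
E
python3 - <<'E'
from m import *
t=sc(274,321,90);b=sc(259,391,60);u=sc(287,180,150)
print('tip',t.round(1),'top of rod',u.round(1),'boss',b.round(1),'move',(b-t)[:2].round(1))
print('boss b',sc(497,208,60,6,310,200).round(1),'c',sc(117,454,60,6,310,200).round(1),'a',sc(138,91,60,6,310,200).round(1))
print('px/mm',np.round(np.array(proj(S,[505,-18,60]))-proj(S,[504,-18,60]),2),np.round(np.array(proj(S,[504,-17,60]))-proj(S,[504,-18,60]),2))
E
```

```text
tip [505.3 -15.3  90. ] top of rod [511.5 -12.4 150. ] boss [505.8 -17.8  60. ] move [ 0.6 -2.4]
boss b [478.7  98.7  60. ] c [640.7  70.8  60. ] a [506.1 -18.   60. ]
px/mm [-0.3   0.25] [0.42 0.22]
```

{"fn": "send_rows", "kwargs": {
  "series": [
    [-0.8,-1.9,0,0,0,0,20],
    [0,0,10,0,0,0,20],
    [0,0,10,0,0,0,20],
    [0,0,7,0,0,0,20],
    [0,0,2,0,0,0,20],
    [0,0,2,0,0,0,20],
    [0,0,2,0,0,0,20],
    [0,0,2,0,0,0,20],
    [0,0,0,0,0,0,20]
  ]
}}

```text
time_s: 7.0
tool_pos: [504.7, -20.2, 142.9]
eef_rot: [[-1.0, -0.001, -0.0], [-0.001, 1.0, -0.0], [0.0, -0.0, -1.0]]
wrist_force: [-2.2, -0.9, 7.1]
grip_width: 24.5
grasp_force: 60.1
```

```bash
python3 s.py
```

```text
7.0 [504.69 -20.24 142.9 ] [[-1.0, -0.001, -0.0], [-0.001, 1.0, -0.0], [0.0, -0.0, -1.0]] [-2.2 -0.9  7.1] [-0.25  0.61  0.01] 24.506686225634546 60.13718783855438
```

The rod sits on the rim's edge, and the side force points to −x and slightly −y. I'll nudge that way while lightly in contact.

{"fn": "send_rows", "kwargs": {
  "series": [
    [0,0,-2,0,0,0,20],
    [1.0,-0.4,0,0,0,0,20],
    [0,0,0,0,0,0,20]
  ]
}}

```text
time_s: 7.3
tool_pos: [504.2, -20.4, 144.8]
eef_rot: [[-1.0, -0.0, 0.001], [-0.0, 1.0, 0.0], [-0.001, 0.0, -1.0]]
wrist_force: [-0.6, 0.5, 4.4]
grip_width: 24.6
grasp_force: 60.1
```

{"fn": "send_rows", "kwargs": {
  "series": [
    [0.8,-0.3,0,0,0,0,20],
    [0,0,0,0,0,0,20]
  ]
}}

```text
time_s: 7.5
tool_pos: [503.8, -20.6, 144.6]
eef_rot: [[-1.0, 0.0, 0.002], [0.0, 1.0, 0.0], [-0.002, 0.0, -1.0]]
wrist_force: [0.5, 2.2, 4.2]
grip_width: 24.5
grasp_force: 60.0
```

```bash
python3 s.py
```

```text
7.5 [503.78 -20.61 144.6 ] [[-1.0, 0.0, 0.002], [0.0, 1.0, 0.0], [-0.002, 0.0, -1.0]] [0.5 2.2 4.2] [ 0.39 -0.04 -0.07] 24.48554625706804 59.982064962387085
```

{"fn": "send_rows", "kwargs": {
  "series": [
    [0,0.6,0,0,0,0,20],
    [0,0,0,0,0,0,20]
  ]
}}

```text
time_s: 7.7
tool_pos: [503.8, -20.4, 144.5]
eef_rot: [[-1.0, -0.0, 0.001], [-0.0, 1.0, -0.001], [-0.001, -0.001, -1.0]]
wrist_force: [0.7, 1.1, 5.6]
grip_width: 24.7
grasp_force: 60.0
```

{"fn": "send_rows", "kwargs": {
  "series": [
    [0,0.6,0,0,0,0,20],
    [0,0,0,0,0,0,20]
  ]
}}

```text
time_s: 7.9
tool_pos: [503.8, -20.2, 144.5]
eef_rot: [[-1.0, -0.001, 0.001], [-0.001, 1.0, -0.001], [-0.001, -0.001, -1.0]]
wrist_force: [0.0, -1.0, 4.3]
grip_width: 25.0
grasp_force: 60.1
```

{"fn": "send_rows", "kwargs": {
  "series": [
    [0,0.6,0,0,0,0,20],
    [0,0,0,0,0,0,20]
  ]
}}

```text
time_s: 8.1
tool_pos: [503.8, -19.9, 144.5]
eef_rot: [[-1.0, -0.001, 0.001], [-0.001, 1.0, -0.002], [-0.001, -0.002, -1.0]]
wrist_force: [0.4, -2.8, 4.6]
grip_width: 24.3
grasp_force: 60.2
```

{"fn": "send_rows", "kwargs": {
  "series": [
    [0,0,-6,0,0,0,20],
    [0,0,0,0,0,0,20],
    [0,0,0,0,0,0,20]
  ]
}}

```text
time_s: 8.4
tool_pos: [502.1, -18.5, 149.8]
eef_rot: [[-1.0, -0.0, -0.002], [-0.0, 1.0, 0.001], [0.002, 0.001, -1.0]]
wrist_force: [-0.2, 0.5, -1.0]
grip_width: 24.9
grasp_force: 59.6
```

```bash
python3 s.py; python3 - <<'E'
from h import *
c=snap('scene','s3.png')
a=c['pixels'][165:230,300:370]
cv2.imwrite('pics/g3.png',cv2.resize(a,None,fx=9,fy=9,interpolation=2)[:,:,::-1])
E
```

```text
8.4 [502.09 -18.51 149.8 ] [[-1.0, -0.0, -0.002], [-0.0, 1.0, 0.001], [0.002, 0.001, -1.0]] [-0.2  0.5 -1. ] [0.03 0.   0.  ] 24.86492735573319 59.5776504278183
```

View pics/g3.png

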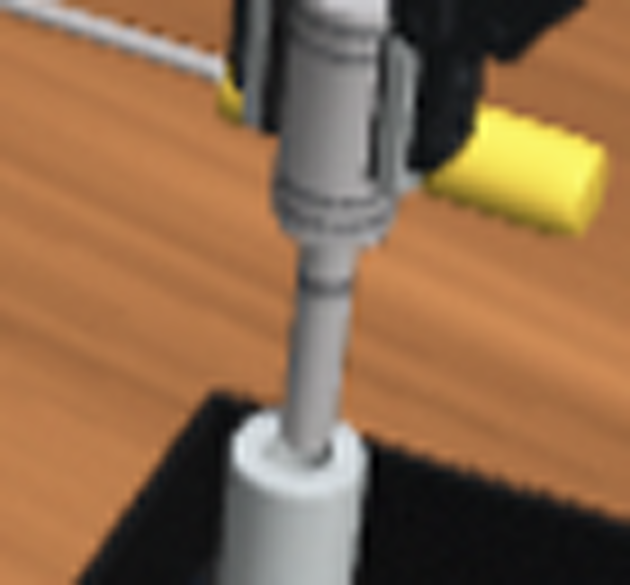

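```bash
python3 - <<'E'
from m import *
b=sc(298.5,452,60,9,300,165)
for y in (448,452,456): print(y,sc(308,y,62.4,9,300,165).round(1)-b)
# pixel position predicted in crop of tip edge bottom for tip centre coincident w/ boss axis
for z in (60,62.4): p=np.array(proj(S,[b[0],b[1],z])); print(z,b.round(1),(p-[300,165]+.5)*9-.5)
for ang in np.arange(0,360,45): p=np.array(proj(S,[b[0]+6*np.cos(np.radians(ang)),b[1]+6*np.sin(np.radians(ang)),62.4])); print(ang,((p-[300,165]+.5)*9-.5).round(0))
E
```

```text
448 [0.04612685 2.26399236 2.4       ]
452 [1.14612685 3.06399236 2.4       ]
456 [2.24612685 3.86399236 2.4       ]
60 [506.  -17.8  60. ] [298.5 452. ]
62.4 [506.  -17.8  60. ] [299.41029008 443.47691626]
0 [283. 457.]
45 [304. 461.]
90 [322. 455.]
135 [327. 442.]
180 [316. 430.]
225 [295. 426.]
270 [277. 432.]
315 [272. 445.]
```

{"fn": "send_rows", "kwargs": {
  "series": [
    [-1.5,-1.2,0,0,0,0,20],
    [0,0,0,0,0,0,20],
    [0,0,2,0,0,0,20],
    [0,0,2,0,0,0,20],
    [0,0,2,0,0,0,20],
    [0,0,2,0,0,0,20],
    [0,0,0,0,0,0,20],
    [0,0,0,0,0,0,20]
  ]
}}

```text
time_s: 9.25
tool_pos: [505.0, -20.3, 143.0]
eef_rot: [[-1.0, -0.0, 0.001], [-0.0, 1.0, -0.0], [-0.001, -0.0, -1.0]]
wrist_force: [0.2, 0.1, 6.6]
grip_width: 24.7
grasp_force: 60.2
```

```bash
python3 s.py
```

```text
9.25 [504.96 -20.31 142.98] [[-1.0, -0.0, 0.001], [-0.0, 1.0, -0.0], [-0.001, -0.0, -1.0]] [0.2 0.1 6.6] [ 0.06  0.2  -0.05] 24.684249183615247 60.21146893501282
```

{"fn": "send_rows", "kwargs": {
  "series": [
    [0,0,-3,0,0,0,20],
    [0,0,0,0,0,0,20],
    [0.5,0,0,0,0,0,20],
    [0.5,0,0,0,0,0,20],
    [0,0,0,0,0,0,20]
  ]
}}

```text
time_s: 9.75
tool_pos: [504.3, -20.3, 145.5]
eef_rot: [[-1.0, 0.0, 0.002], [0.0, 1.0, -0.0], [-0.002, -0.0, -1.0]]
wrist_force: [0.1, 0.4, 3.2]
grip_width: 24.6
grasp_force: 60.0
```

{"fn": "send_rows", "kwargs": {
  "series": [
    [0.5,0,0,0,0,0,20],
    [0.5,0,0,0,0,0,20],
    [0,0,0,0,0,0,20]
  ]
}}

```text
time_s: 10.05
tool_pos: [503.7, -20.4, 145.6]
eef_rot: [[-1.0, 0.0, 0.003], [0.0, 1.0, -0.0], [-0.003, -0.0, -1.0]]
wrist_force: [3.0, 1.8, 3.4]
grip_width: 24.5
grasp_force: 59.9
```

{"fn": "send_rows", "kwargs": {
  "series": [
    [0,0.5,0,0,0,0,20],
    [0,0.5,0,0,0,0,20],
    [0,0,0,0,0,0,20]
  ]
}}

```text
time_s: 10.35
tool_pos: [503.5, -19.9, 145.6]
eef_rot: [[-1.0, -0.001, 0.002], [-0.001, 1.0, -0.001], [-0.002, -0.001, -1.0]]
wrist_force: [2.9, -1.3, 3.6]
grip_width: 24.6
grasp_force: 60.0
```

{"fn": "send_rows", "kwargs": {
  "series": [
    [0,0,-4,0,0,0,20],
    [-1.0,-0.2,0,0,0,0,20],
    [0,0,0,0,0,0,20],
    [0,0,0,0,0,0,20],
    [0,0,2,0,0,0,20],
    [0,0,2,0,0,0,20],
    [0,0,0,0,0,0,20],
    [0,0,0,0,0,0,20]
  ]
}}

```text
time_s: 11.15
tool_pos: [502.9, -19.1, 145.3]
eef_rot: [[-1.0, -0.0, -0.002], [-0.0, 1.0, 0.001], [0.002, 0.001, -1.0]]
wrist_force: [-2.3, 1.3, 3.7]
grip_width: 24.6
grasp_force: 59.9
```

```bash
python3 s.py; python3 - <<'E'
from h import *
P=[];p=[]
for i in range(6):
    P.append(read_camera('scene')['pixels'].astype(float)); p.append(sense()['tool_pos'])
print(np.mean(p,0).round(2),np.std(p,0).round(2))
a=np.mean(P,0)[180:230,305:360]
np.save('a4.npy',a)
cv2.imwrite('pics/g4.png',np.clip(cv2.resize(a,None,fx=12,fy=12,interpolation=2),0,255).astype(np.uint8)[:,:,::-1])
E
```

```text
11.15 [502.89 -19.13 145.33] [[-1.0, -0.0, -0.002], [-0.0, 1.0, 0.001], [0.002, 0.001, -1.0]] [-2.3  1.3  3.7] [0.22 0.59 0.05] 24.61125995743118 59.93394434452057
[502.95 -19.17 145.3 ] [0.05 0.02 0.03]
```

View pics/g4.png

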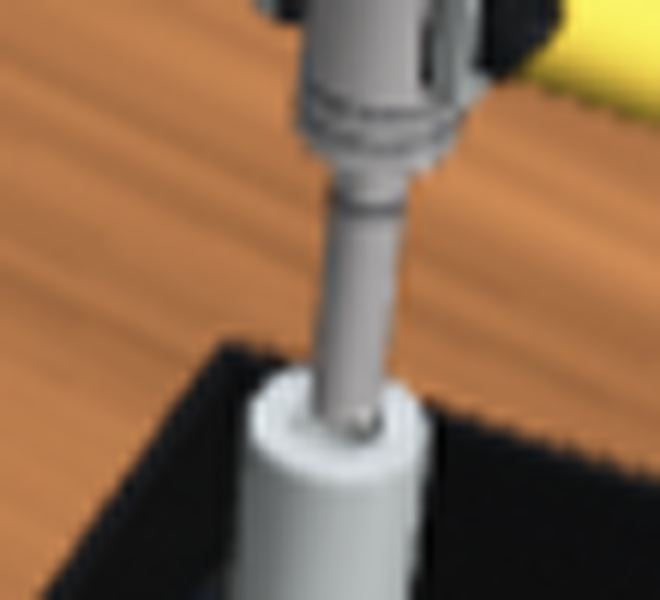

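The tip rests on the rim around (348,420). The rim centre is about (337,424), and dark bore shows to the lower right of the rod. I'll read the native pixels there for more detail.

```bash
python3 - <<'E'
from m import *
a=np.load('a4.npy').mean(2)
print('     '+' '.join('%3d'%(305+j) for j in range(19,37)))
for i in range(27,42): print(180+i,' '.join('%3d'%v for v in a[i,19:37]))
s=cv2.cvtColor(cv2.imread('pics/scene0.png'),cv2.COLOR_BGR2RGB)[180:230,305:360].mean(2)
print('before')
for i in range(27,42): print(180+i,' '.join('%3d'%v for v in s[i,19:37]))
E
```

```text
324 325 326 327 328 329 330 331 332 333 334 335 336 337 338 339 340 341
207 114 113 116 118 120 122 120  89 101 129 150 162 163 135 121 118 116 112
208  71  77  95  96 116 117 117  88 104 132 152 163 161 127 122 122 120 118
209  27  38  55  56  77  96  96  91 108 135 154 162 159 126 120 121 122 121
210  18  20  24  27  45 106 111  89 110 137 156 162 156 119 125 121 119 120
211  15  15  27  97 180 190 185  90 114 140 159 163 155 141 140 126 124 121
212  15  19  71 192 214 213 184  93 118 142 160 165 164 197 192 138 125 124
213  15  53 184 214 213 209 169  96 122 144 160 165 171 214 213 190  75  82
214  17  73 214 215 213 190 168 112 129 152 163 184 141 218 216 209  93  36
215  17  78 216 216 213 178 170 160 138 139 124 142 111 216 217 212 143  21
216  21  76 187 217 216 205 194 183 163 145 120 111 160 215 215 210 144  15
217  22  67 125 190 214 213 209 203 193 184 177 192 203 213 213 207 117  15
218  22  64  92 130 174 206 215 216 212 212 211 218 217 217 213 186 107  14
219  24  75  91 101 124 156 179 199 207 217 216 216 212 201 191 169  84  14
220  26  81  92 101 111 125 143 164 174 
[... 558 characters left out ...]
 185 131 119 119
213  13  50 176 205 205 202 182 183 178 168 161 161 187 207 206 183  72  79
214  16  69 205 207 205 182 166 172 166 150 130 113 135 210 209 201  89  34
215  17  73 207 208 205 170 165 172 167 148 128 101 103 207 209 204 136  20
216  18  73 179 210 208 197 187 175 166 147 123 107 153 207 207 202 138  16
217  21  64 120 182 205 205 202 195 185 176 169 183 195 205 205 199 112  13
218  20  60  88 125 166 198 207 209 204 203 203 209 208 208 205 179 102  14
219  24  72  87  95 118 149 171 190 199 208 208 208 205 193 182 163  80  15
220  24  77  88  95 105 120 137 155 166 179 180 182 185 179 171 156  49  13
221  25  77  88  96 107 120 134 144 152 163 168 172 177 178 170 151  38  14
```

{"fn": "send_rows", "kwargs": {
  "series": [
    [0,0,-5,0,0,0,20],
    [-1.4,1.0,0,0,0,0,20],
    [0,0,0,0,0,0,20],
    [0,0,0,0,0,0,20]
  ]
}}

```text
time_s: 11.85
tool_pos: [505.6, -18.6, 150.3]
eef_rot: [[-1.0, -0.0, 0.001], [-0.0, 1.0, -0.0], [-0.001, -0.0, -1.0]]
wrist_force: [0.4, 0.2, -1.3]
grip_width: 24.7
grasp_force: 59.8
```

{"fn": "send_rows", "kwargs": {
  "series": [
    [0,0,2,0,0,0,20],
    [0,0,2,0,0,0,20],
    [0,0,2,0,0,0,20],
    [0,0,0,0,0,0,20],
    [0,0,0,0,0,0,20]
  ]
}}

```text
time_s: 12.35
tool_pos: [505.0, -18.4, 144.2]
eef_rot: [[-1.0, -0.0, -0.0], [-0.0, 1.0, 0.0], [0.0, 0.0, -1.0]]
wrist_force: [-0.3, 0.8, -0.8]
grip_width: 24.7
grasp_force: 59.8
```

The rod is in the bore: no force 3 mm below rim contact. Next I descend to the ring and probe.

{"fn": "send_rows", "kwargs": {
  "series": [
    [0,0,5,0,0,0,20],
    [0,0,5,0,0,0,20],
    [0,0,5,0,0,0,20],
    [0,0,0,0,0,0,20],
    [0,0,0,0,0,0,20]
  ]
}}

```text
time_s: 12.85
tool_pos: [504.9, -18.4, 129.0]
eef_rot: [[-1.0, -0.0, -0.001], [-0.0, 1.0, 0.0], [0.001, 0.0, -1.0]]
wrist_force: [0.2, 0.1, -1.2]
grip_width: 25.0
grasp_force: 59.7
```

{"fn": "send_rows", "kwargs": {
  "series": [
    [0,0,2,0,0,0,20],
    [0,0,2,0,0,0,20],
    [0,0,2,0,0,0,20],
    [0,0,2,0,0,0,20],
    [0,0,2,0,0,0,20],
    [0,0,0,0,0,0,20]
  ]
}}

```text
time_s: 13.45
tool_pos: [505.3, -18.5, 119.8]
eef_rot: [[-1.0, -0.0, 0.001], [-0.0, 1.0, -0.0], [-0.001, -0.0, -1.0]]
wrist_force: [-0.9, -0.9, 6.4]
grip_width: 24.5
grasp_force: 59.8
```

{"fn": "send_rows", "kwargs": {
  "series": [
    [0,0,2,0,0,0,20],
    [0,0,2,0,0,0,20],
    [0,0,0,0,0,0,20]
  ]
}}

```text
time_s: 13.75
tool_pos: [505.3, -18.5, 115.9]
eef_rot: [[-1.0, -0.0, 0.001], [-0.0, 1.0, -0.0], [-0.001, -0.0, -1.0]]
wrist_force: [-1.2, 0.3, 7.3]
grip_width: 24.8
grasp_force: 59.8
```

{"fn": "send_rows", "kwargs": {
  "series": [
    [0,0,1.5,0,0,0,20],
    [0,0,1,0,0,0,20],
    [0,0,0,0,0,0,20]
  ]
}}

```text
time_s: 14.05
tool_pos: [505.3, -18.5, 113.6]
eef_rot: [[-1.0, -0.0, 0.001], [-0.0, 1.0, -0.0], [-0.001, -0.0, -1.0]]
wrist_force: [-1.1, -0.3, 8.1]
grip_width: 24.9
grasp_force: 59.9
```

{"fn": "send_rows", "kwargs": {
  "series": [
    [0,0,1,0,0,0,20],
    [0,0,1,0,0,0,20],
    [0,0,0,0,0,0,20]
  ]
}}

```text
time_s: 14.35
tool_pos: [505.4, -18.5, 111.9]
eef_rot: [[-1.0, -0.0, 0.001], [-0.0, 1.0, -0.0], [-0.001, -0.0, -1.0]]
wrist_force: [-1.2, -0.0, 10.4]
grip_width: 24.6
grasp_force: 60.1
```

{"fn": "send_rows", "kwargs": {
  "series": [
    [0,0,1,0,0,0,20],
    [0,0,1,0,0,0,20],
    [0,0,0,0,0,0,20]
  ]
}}

```text
time_s: 14.65
tool_pos: [505.5, -18.5, 110.2]
eef_rot: [[-1.0, -0.0, 0.002], [-0.0, 1.0, -0.0], [-0.002, -0.0, -1.0]]
wrist_force: [-1.9, 1.0, 13.4]
grip_width: 25.1
grasp_force: 60.3
```

Boss a stops hard about 28–29 mm down, with force rising at 1.5 N/mm, so it is blocked. On to boss c.

{"fn": "send_rows", "kwargs": {
  "series": [
    [0,0,-10,0,0,0,20],
    [0,0,-15,0,0,0,20],
    [0,0,-15,0,0,0,20],
    [0,0,-15,0,0,0,20],
    [0,0,0,0,0,0,20],
    [-27.1,17.7,0,0,0,0,20],
    [-27.1,17.7,0,0,0,0,20],
    [-27.1,17.6,0,0,0,0,20],
    [-27.1,17.6,0,0,0,0,20],
    [-27.0,17.7,0,0,0,0,20],
    [0,0,0,0,0,0,20],
    [0,0,0,0,0,0,20]
  ]
}}

```text
time_s: 15.85
tool_pos: [639.6, 70.3, 162.1]
eef_rot: [[-1.0, -0.001, -0.003], [-0.001, 1.0, -0.0], [0.003, -0.0, -1.0]]
wrist_force: [-1.3, 0.2, -1.5]
grip_width: 25.3
grasp_force: 59.7
```

```bash
python3 s.py
```

```text
15.85 [639.57  70.28 162.11] [[-1.0, -0.001, -0.003], [-0.001, 1.0, -0.0], [0.003, -0.0, -1.0]] [-1.3  0.2 -1.5] [-0.07  0.06  0.04] 25.33676571739576 59.66777443885803
```

{"fn": "send_rows", "kwargs": {
  "series": [
    [-0.5,-0.3,6,0,0,0,20],
    [0,0,6,0,0,0,20],
    [0,0,2,0,0,0,20],
    [0,0,2,0,0,0,20],
    [0,0,2,0,0,0,20],
    [0,0,0,0,0,0,20],
    [0,0,0,0,0,0,20]
  ]
}}

```text
time_s: 16.55
tool_pos: [640.9, 69.8, 145.8]
eef_rot: [[-1.0, -0.0, 0.0], [-0.0, 1.0, 0.0], [-0.0, 0.0, -1.0]]
wrist_force: [-1.1, 1.3, -1.0]
grip_width: 24.7
grasp_force: 59.4
```

{"fn": "send_rows", "kwargs": {
  "series": [
    [0,0,2,0,0,0,20],
    [0,0,2,0,0,0,20],
    [0,0,0,0,0,0,20],
    [0,0,0,0,0,0,20]
  ]
}}

```text
time_s: 16.95
tool_pos: [640.9, 69.7, 141.6]
eef_rot: [[-1.0, -0.0, -0.0], [-0.0, 1.0, 0.0], [0.0, 0.0, -1.0]]
wrist_force: [-0.9, 1.1, -0.3]
grip_width: 24.6
grasp_force: 59.4
```

Straight into boss c. Probing down.

{"fn": "send_rows", "kwargs": {
  "series": [
    [0,0,5,0,0,0,20],
    [0,0,5,0,0,0,20],
    [0,0,2.5,0,0,0,20],
    [0,0,2,0,0,0,20],
    [0,0,2,0,0,0,20],
    [0,0,2,0,0,0,20],
    [0,0,2,0,0,0,20],
    [0,0,2,0,0,0,20],
    [0,0,0,0,0,0,20]
  ]
}}

```text
time_s: 17.85
tool_pos: [641.1, 69.6, 120.1]
eef_rot: [[-1.0, -0.0, 0.001], [-0.0, 1.0, 0.0], [-0.001, 0.0, -1.0]]
wrist_force: [-1.6, 0.4, 6.2]
grip_width: 24.9
grasp_force: 59.9
```

{"fn": "send_rows", "kwargs": {
  "series": [
    [0,0,2,0,0,0,20],
    [0,0,2,0,0,0,20],
    [0,0,1.5,0,0,0,20],
    [0,0,0,0,0,0,20]
  ]
}}

```text
time_s: 18.25
tool_pos: [641.2, 69.7, 115.3]
eef_rot: [[-1.0, -0.0, 0.001], [-0.0, 1.0, -0.0], [-0.001, -0.0, -1.0]]
wrist_force: [-1.1, 0.7, 7.8]
grip_width: 24.7
grasp_force: 60.1
```

{"fn": "send_rows", "kwargs": {
  "series": [
    [0,0,1,0,0,0,20],
    [0,0,1,0,0,0,20],
    [0,0,0,0,0,0,20]
  ]
}}

```text
time_s: 18.55
tool_pos: [641.2, 69.7, 113.4]
eef_rot: [[-1.0, -0.0, 0.001], [-0.0, 1.0, -0.0], [-0.001, -0.0, -1.0]]
wrist_force: [-2.3, 0.9, 8.3]
grip_width: 24.9
grasp_force: 60.1
```

{"fn": "send_rows", "kwargs": {
  "series": [
    [0,0,1,0,0,0,20],
    [0,0,1,0,0,0,20],
    [0,0,0,0,0,0,20]
  ]
}}

```text
time_s: 18.85
tool_pos: [641.2, 69.7, 111.4]
eef_rot: [[-1.0, -0.0, 0.001], [-0.0, 1.0, -0.0], [-0.001, -0.0, -1.0]]
wrist_force: [-2.0, 1.1, 8.0]
grip_width: 24.9
grasp_force: 60.1
```

{"fn": "send_rows", "kwargs": {
  "series": [
    [0,0,1,0,0,0,20],
    [0,0,1,0,0,0,20],
    [0,0,0,0,0,0,20]
  ]
}}

```text
time_s: 19.15
tool_pos: [641.3, 69.6, 109.6]
eef_rot: [[-1.0, -0.0, 0.001], [-0.0, 1.0, -0.0], [-0.001, -0.0, -1.0]]
wrist_force: [-3.3, 0.2, 9.2]
grip_width: 24.8
grasp_force: 60.2
```

{"fn": "send_rows", "kwargs": {
  "series": [
    [0,0,1,0,0,0,20],
    [0,0,0.5,0,0,0,20],
    [0,0,0,0,0,0,20]
  ]
}}

```text
time_s: 19.45
tool_pos: [641.3, 69.6, 108.5]
eef_rot: [[-1.0, -0.0, 0.001], [-0.0, 1.0, -0.0], [-0.001, -0.0, -1.0]]
wrist_force: [-3.5, 0.8, 11.0]
grip_width: 24.9
grasp_force: 60.3
```

{"fn": "send_rows", "kwargs": {
  "series": [
    [0,0,1,0,0,0,20],
    [0,0,0.5,0,0,0,20],
    [0,0,0,0,0,0,20]
  ]
}}

```text
time_s: 19.75
tool_pos: [641.3, 69.6, 107.3]
eef_rot: [[-1.0, -0.0, 0.002], [-0.0, 1.0, -0.0], [-0.002, -0.0, -1.0]]
wrist_force: [-4.2, 1.0, 13.1]
grip_width: 24.8
grasp_force: 60.4
```

Boss c also stops hard about 31 mm down, so b must be the clear one. Moving to b.

{"fn": "send_rows", "kwargs": {
  "series": [
    [0,0,-10,0,0,0,20],
    [0,0,-16,0,0,0,20],
    [0,0,-16,0,0,0,20],
    [0,0,-16,0,0,0,20],
    [0,0,0,0,0,0,20],
    [32.6,5.7,0,0,0,0,20],
    [32.6,5.7,0,0,0,0,20],
    [32.6,5.7,0,0,0,0,20],
    [32.6,5.7,0,0,0,0,20],
    [32.6,5.8,0,0,0,0,20],
    [0,0,0,0,0,0,20],
    [0,0,0,0,0,0,20]
  ]
}}

```text
time_s: 20.95
tool_pos: [477.7, 98.1, 162.5]
eef_rot: [[-1.0, -0.001, 0.0], [-0.001, 1.0, -0.0], [-0.0, -0.0, -1.0]]
wrist_force: [0.4, 0.9, -0.9]
grip_width: 25.0
grasp_force: 59.4
```

```bash
python3 s.py
```

```text
20.95 [477.72  98.12 162.49] [[-1.0, -0.001, 0.0], [-0.001, 1.0, -0.0], [-0.0, -0.0, -1.0]] [ 0.4  0.9 -0.9] [ 0.02 -0.01 -0.02] 24.97734562458504 59.43694889545441
```

{"fn": "send_rows", "kwargs": {
  "series": [
    [0,0.2,6,0,0,0,20],
    [0,0,6,0,0,0,20],
    [0,0,2,0,0,0,20],
    [0,0,2,0,0,0,20],
    [0,0,2,0,0,0,20],
    [0,0,2,0,0,0,20],
    [0,0,0,0,0,0,20],
    [0,0,0,0,0,0,20]
  ]
}}

```text
time_s: 21.75
tool_pos: [477.6, 98.4, 142.6]
eef_rot: [[-1.0, -0.0, -0.001], [-0.0, 1.0, 0.0], [0.001, 0.0, -1.0]]
wrist_force: [-0.7, -0.1, -1.5]
grip_width: 24.8
grasp_force: 59.7
```

{"fn": "send_rows", "kwargs": {
  "series": [
    [0,0,5,0,0,0,20],
    [0,0,5,0,0,0,20],
    [0,0,2.5,0,0,0,20],
    [0,0,2,0,0,0,20],
    [0,0,2,0,0,0,20],
    [0,0,2,0,0,0,20],
    [0,0,2,0,0,0,20],
    [0,0,2,0,0,0,20],
    [0,0,2,0,0,0,20],
    [0,0,2,0,0,0,20],
    [0,0,2,0,0,0,20],
    [0,0,0,0,0,0,20]
  ]
}}

```text
time_s: 22.95
tool_pos: [478.1, 98.3, 114.8]
eef_rot: [[-1.0, -0.0, 0.001], [-0.0, 1.0, -0.0], [-0.001, -0.0, -1.0]]
wrist_force: [-1.4, -1.3, 6.6]
grip_width: 24.7
grasp_force: 60.0
```

{"fn": "send_rows", "kwargs": {
  "series": [
    [0,0,1.5,0,0,0,20],
    [0,0,1.5,0,0,0,20],
    [0,0,0,0,0,0,20]
  ]
}}

```text
time_s: 23.25
tool_pos: [478.1, 98.3, 111.9]
eef_rot: [[-1.0, -0.0, 0.001], [-0.0, 1.0, -0.0], [-0.001, -0.0, -1.0]]
wrist_force: [-0.8, -0.7, 6.8]
grip_width: 25.0
grasp_force: 60.0
```

{"fn": "send_rows", "kwargs": {
  "series": [
    [0,0,1.5,0,0,0,20],
    [0,0,1.5,0,0,0,20],
    [0,0,0,0,0,0,20]
  ]
}}

```text
time_s: 23.55
tool_pos: [478.1, 98.3, 108.9]
eef_rot: [[-1.0, -0.0, 0.001], [-0.0, 1.0, -0.0], [-0.001, -0.0, -1.0]]
wrist_force: [-0.4, 0.7, 6.8]
grip_width: 24.6
grasp_force: 60.0
```

Force is flat: the ring is still moving below the other bosses' stops.

{"fn": "send_rows", "kwargs": {
  "series": [
    [0,0,1.5,0,0,0,20],
    [0,0,1.5,0,0,0,20],
    [0,0,0,0,0,0,20]
  ]
}}

```text
time_s: 23.85
tool_pos: [478.2, 98.3, 105.9]
eef_rot: [[-1.0, -0.0, 0.001], [-0.0, 1.0, -0.0], [-0.001, -0.0, -1.0]]
wrist_force: [-1.6, 0.2, 6.3]
grip_width: 24.7
grasp_force: 60.0
```

{"fn": "send_rows", "kwargs": {
  "series": [
    [0,0,1.5,0,0,0,20],
    [0,0,1.5,0,0,0,20],
    [0,0,0,0,0,0,20]
  ]
}}

```text
time_s: 24.15
tool_pos: [478.1, 98.3, 102.9]
eef_rot: [[-1.0, -0.0, 0.001], [-0.0, 1.0, -0.0], [-0.001, -0.0, -1.0]]
wrist_force: [-0.8, -0.3, 7.0]
grip_width: 25.1
grasp_force: 60.0
```

{"fn": "send_rows", "kwargs": {
  "series": [
    [0,0,1.5,0,0,0,20],
    [0,0,1.5,0,0,0,20],
    [0,0,0,0,0,0,20]
  ]
}}

```text
time_s: 24.45
tool_pos: [478.1, 98.4, 99.9]
eef_rot: [[-1.0, -0.0, 0.001], [-0.0, 1.0, -0.0], [-0.001, -0.0, -1.0]]
wrist_force: [-0.8, -0.5, 6.9]
grip_width: 24.7
grasp_force: 60.0
```

{"fn": "send_rows", "kwargs": {
  "series": [
    [0,0,1,0,0,0,20],
    [0,0,1,0,0,0,20],
    [0,0,0,0,0,0,20]
  ]
}}

```text
time_s: 24.75
tool_pos: [478.2, 98.3, 98.1]
eef_rot: [[-1.0, -0.0, 0.001], [-0.0, 1.0, -0.0], [-0.001, -0.0, -1.0]]
wrist_force: [-1.8, -0.5, 8.3]
grip_width: 24.7
grasp_force: 60.1
```

{"fn": "send_rows", "kwargs": {
  "series": [
    [0,0,1,0,0,0,20],
    [0,0,0.5,0,0,0,20],
    [0,0,0,0,0,0,20]
  ]
}}

```text
time_s: 25.05
tool_pos: [478.2, 98.3, 96.9]
eef_rot: [[-1.0, -0.0, 0.001], [-0.0, 1.0, -0.0], [-0.001, -0.0, -1.0]]
wrist_force: [-1.9, -0.8, 10.9]
grip_width: 24.8
grasp_force: 60.3
```

{"fn": "send_rows", "kwargs": {
  "series": [
    [0,0,0.7,0,0,0,20],
    [0,0,0,0,0,0,20],
    [0,0,0,0,0,0,20]
  ]
}}

```text
time_s: 25.35
tool_pos: [478.2, 98.3, 96.3]
eef_rot: [[-1.0, -0.0, 0.001], [-0.0, 1.0, -0.0], [-0.001, -0.0, -1.0]]
wrist_force: [-2.4, 0.3, 11.2]
grip_width: 24.3
grasp_force: 60.4
```

Bottomed at depth about 43–44 mm. I'll relax the spring, then release.

{"fn": "send_rows", "kwargs": {
  "series": [
    [0,0,-3,0,0,0,20],
    [0,0,-3,0,0,0,20],
    [0,0,-1,0,0,0,20],
    [0,0,0,0,0,0,20],
    [0,0,0,0,0,0,20]
  ]
}}

```text
time_s: 25.85
tool_pos: [478.0, 98.4, 102.1]
eef_rot: [[-1.0, -0.0, 0.0], [-0.0, 1.0, -0.0], [-0.0, -0.0, -1.0]]
wrist_force: [-0.7, 0.4, 2.8]
grip_width: 25.2
grasp_force: 60.2
```

```bash
python3 s.py; python3 - <<'E'
from h import *
c=snap('scene','s5.png');a=c['pixels'][165:265,340:440]
cv2.imwrite('pics/g5.png',cv2.resize(a,None,fx=6,fy=6,interpolation=2)[:,:,::-1])
E
```

```text
25.85 [478.02  98.36 102.07] [[-1.0, -0.0, 0.0], [-0.0, 1.0, -0.0], [-0.0, -0.0, -1.0]] [-0.7  0.4  2.8] [-0.06  0.08  0.01] 25.200328615876842 60.16843557357788
```

View pics/g5.png

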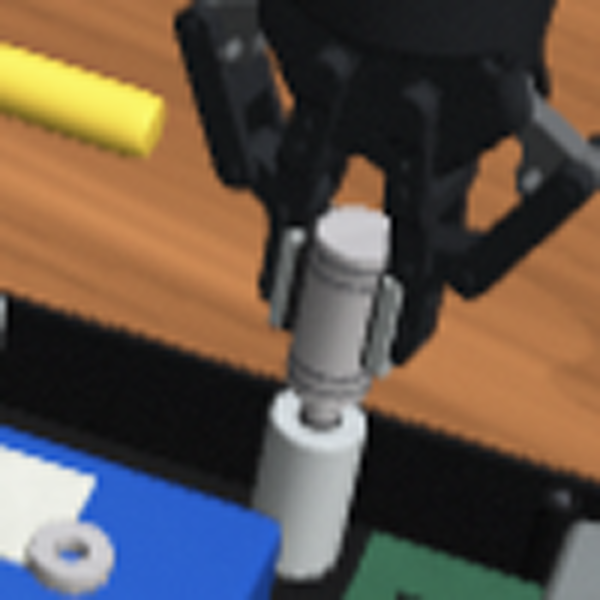

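The gauge stands upright in boss b, with the mark gone down to the rim at about (320,415). I'll raise 2 mm more to relax the spring, then open.

{"fn": "send_rows", "kwargs": {
  "series": [
    [0,0,-2,0,0,0,20],
    [0,0,0,0,0,0,20],
    [0,0,0,0,0,0,20]
  ]
}}

```text
time_s: 26.2
tool_pos: [477.9, 98.4, 103.9]
eef_rot: [[-1.0, -0.0, -0.0], [-0.0, 1.0, 0.0], [0.0, 0.0, -1.0]]
wrist_force: [-0.7, -0.7, 0.7]
grip_width: 24.7
grasp_force: 60.0
```

{"fn": "send_rows", "kwargs": {
  "series": [
    [0,0,0,0,0,0,30],
    [0,0,0,0,0,0,35],
    [0,0,0,0,0,0,45],
    [0,0,0,0,0,0,60],
    [0,0,0,0,0,0,70],
    [0,0,0,0,0,0,70],
    [0,0,0,0,0,0,70]
  ]
}}

```text
time_s: 26.9
tool_pos: [477.9, 98.4, 104.1]
eef_rot: [[-1.0, -0.0, 0.0], [-0.0, 1.0, 0.0], [-0.0, 0.0, -1.0]]
wrist_force: [-0.2, -0.1, -1.2]
grip_width: 60.1
grasp_force: 0.0
```

```bash
python3 s.py
```

```text
26.9 [477.89  98.36 104.13] [[-1.0, -0.0, 0.0], [-0.0, 1.0, 0.0], [-0.0, 0.0, -1.0]] [-0.2 -0.1 -1.2] [-0.02 -0.02  0.02] 60.103836888704905 0.0
```

{"fn": "send_rows", "kwargs": {
  "series": [
    [0,0,-10,0,0,0,70],
    [0,0,-20,0,0,0,70],
    [0,0,-30,0,0,0,70],
    [0,0,-30,0,0,0,70],
    [0,0,-30,0,0,0,70],
    [0,0,0,0,0,0,70],
    [0,0,0,0,0,0,70]
  ]
}}

```text
time_s: 27.6
tool_pos: [478.0, 98.4, 225.1]
eef_rot: [[-1.0, -0.0, 0.002], [-0.0, 1.0, -0.0], [-0.002, -0.0, -1.0]]
wrist_force: [0.2, 0.2, -0.7]
grip_width: 60.0
grasp_force: 0.0
```

```bash
python3 s.py; python3 - <<'E'
from h import *
c=snap('scene','s6.png');a=c['pixels'][170:250,350:430]
cv2.imwrite('pics/g6.png',cv2.resize(a,None,fx=7,fy=7,interpolation=2)[:,:,::-1])
E
```

```text
27.6 [478.01  98.38 225.15] [[-1.0, -0.0, 0.002], [-0.0, 1.0, -0.0], [-0.002, -0.0, -1.0]] [ 0.2  0.2 -0.7] [-0.02  0.05 -0.03] 60.00647576460456 0.0
```

View pics/g6.png

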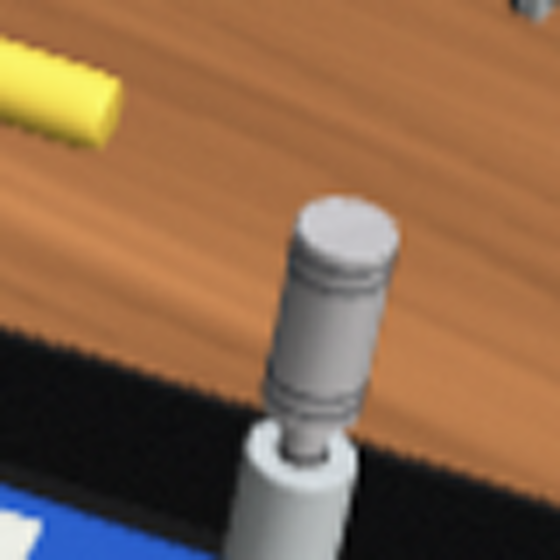

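The gauge stands free and upright in boss b, with its mark at the rim (305,455) and the gripper clear.

```bash
python3 -c "
from plant import *
print(close_job())"
```

```text
the job is handed in; nothing more can be done
None
```

Boss b is the clear one (a and c stopped hard at about 28–31 mm); the gauge is bottomed there, upright, spring relaxed and released, and the job is handed in, though no verdict came back.

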